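Sort the block sleeves and hold up the heater hood

TASK

Get the dry-block heater ready for a colleague to load: stand each of the two loose aluminium sleeves upright, fully down, in the empty socket of the row that holds sleeves of its own length. Then lift the heater's hood by its front tongue and hold it open at 60 degrees, as it falls shut when let go; finish while still holding it there, steady. Leave the small things standing about where they are.

Things in the scene. Friction and masses are not known exactly. Their poses are not given: they have to be found in the camera images.
- long_sleeve: Between the loose sleeves (right) and the rows (left) stands a fixed instrument case 115 mm high with its lid up at its back (to 360 mm): carry things over its front part. The loose long sleeve: plain aluminium tube, 24 mm across, 100 mm long, standing upright on the worktop on the right side; 50 g, bore 17 mm at the top (solid to touch), foot bevelled 2 mm. Origin: centre of its underside, z along it.
- short_sleeve: The loose short sleeve: the same but 75 mm long, standing upright on the worktop on the right side. Origin: centre of its underside, z along it.
- long_row: Fixed grey bar 146 x 46 x 26 mm with three sockets in a row along its x axis, 45 mm apart; the middle and the far (+x) one hold fixed sleeves 100 mm long, which stand 84 mm above the bar; the one nearest the robot (-x) is empty. Origin: centre of its underside. The two rows may have changed places.
- short_row: Fixed bar of the same form, whose two fixed sleeves are 75 mm long and stand 59 mm above the bar; the socket nearest the robot (-x) is empty. Origin: centre of its underside.
- long_socket (a point): Centre of the floor of the empty socket in the long row, 10 mm above the worktop. The socket is round, 28 mm wide, 16 mm deep, its mouth bevelled 2 mm, flush with the bar's top at 26 mm.
- short_socket (a point): Centre of the floor of the empty socket in the short row; same socket sizes.
- heater: Dry-block heater, fixed: white case 150 (x) x 130 (y) x 75 mm high, with the hinged grey hood on top (top at 102 mm when shut). Origin: centre of its underside; its -x face with the small display looks to the robot, y runs along the hinge.
- hood (a joint): Angle of the hood in rad: 0 shut, growing as the front is lifted; stop at 1.4. 60 degrees is 1.047. The hood weighs about 0.35 kg, turns almost freely and falls shut from every angle.
- hood_tongue (a point): Middle of the hood's black tongue, where to grip it: 14 mm wide (along the heater's y) and 14 mm thick, it stands out 55 mm from the middle of the hood's front edge; this point is 35 mm from that edge and 18 mm from the tip. When shut it is 90 mm above the worktop, with free space beneath. It lies 185 mm in front of and 12 mm above the hinge line (in the hood's own frame) and turns about it with the hood. Its flat sides may turn between the fingers.
- hood_hinge (a point): Point on the hinge line at the middle of the hood's rear edge, 78 mm above the worktop; axis along the heater's y.
- sample_cup: Bystander: loose small white cup, 35 mm wide, 36 mm high, at the right front. Origin: centre of its underside.
- vial: Bystander: loose brown sample vial with white cap, 23 x 46 mm, at the front before the rows. Origin: centre of its underside.
- small_bottle: Bystander: loose white bottle with white cap, 35 mm wide, 66 mm high, at the front left. Origin: centre of its underside.
- petri_dish: Bystander: loose petri dish, 61 mm wide, 15 mm high, at the front middle. Origin: centre of its underside.

How it is judged:
On the way:
1. both sleeves stand seated in the sockets of their own rows, let go (distance between long_sleeve and long_socket below 0.006 m and angle between each of long_sleeve, short_sleeve's own z axis and vertical below 0.12 rad and linear speed of each of long_sleeve, short_sleeve below 0.02 m/s and contact force between each of the arm, the fingers and long_sleeve below 0.05 N and distance between short_sleeve and short_socket below 0.006 m and contact force between each of the arm, the fingers and short_sleeve below 0.05 N), for 0.2 s.
At the end, for the whole second after the job is handed in: Both sleeves stand upright (within 7 degrees), fully down (within 6 mm of the socket floor's centre), untouched, in the socket of the row of their own length; the fingers hold the hood, with nothing else propping it, still, at 60 degrees within 6 (all of step 1 and value of joint hood between 0.942 and 1.152 rad and velocity of joint hood between -0.05 and 0.05 rad/s and contact force between the fingers and heater above 0.5 N and contact force between each of sample_cup, vial, small_bottle, petri_dish, long_sleeve, short_sleeve and heater below 0.05 N); the arm keeps its last pose, push and grip.
It fails at once if a small bystander was pushed more than 30 mm (distance of any of sample_cup, vial, small_bottle, petri_dish from where it was at the start of the episode above 0.03 m).
It also fails if it takes over 64 s, if anything falls off the work surface, if the arm or the gripper's body presses on something with over 40 N, if the wrist force passes 120 N, or if a joint passes its speed limit or range.

ROBOT

A 6-joint arm with a two-finger parallel gripper is mounted at the origin on a cart in front of the work surface, level with it; the furniture and walls round the work are solid. World frame = base frame: x ahead of the robot, y to its left, z up, the work surface at z = 0. Lengths are in m, angles in rad, forces in N, time in s.
With the tool pointing down it reaches from about 0.25 to 0.725 m from the base axis. Payload 4 kg.
Tool frame: the origin (TCP) lies midway between the tips of the shut fingers; the grasp point (between the pads) lies 19 mm behind it (bot.grip_point_offset is the distance from the TCP to the grasp point, in m); z points along the fingers, y is the line along which they close (so a half turn about z gives the same grasp; the last joint's range is limited). The gripper opens to 85 mm and grips with 20 to 120 N. Pads are 22 mm wide; open, the fingers measure 114 mm over their backs; the gripper's body (76 mm by 85 mm) begins 54 mm behind the grasp point. The pads swing forward as they close: fully open they stand 13 mm farther back than shut.
Start: joints at [1.268, 0.241, 0.005, 1.335, 0, 1.571], TCP at [0.149, 0.477, 0.231] pointing down, gripper open.
Joint ranges: [-2.72, 2.72], [-1.05, 1.87], [-1.09, 1.28], [-1.99, 2.15], [-1.42, 1.44], [-3.14, 3.14]. Speed limits (rad/s): [2.79, 2.79, 3.14, 3.14, 3.14, 3.14].

INTERFACE

Orientations are given as a unit quaternion [x, y, z, w].
In Python, from workcell import bot gives the robot as it stands.
- The arm moves only by the tool step_arm, never from a script. Its argument "targets" is text: rows parted by semicolons, each of 7 numbers parted by spaces: the opening, from -1 (shut) to 1 (fully open), so that 0 is half open, then the shift along the world's x, y, z normalised to -1 to 1, where 1 is 0.5 m, then the turn, a rotation vector about the world's x, y, z normalised to -1 to 1, where 1 is pi/4 rad. In form: gripper x y z wx wy wz; .... A call has 1 to 10 rows; each row is the pose to reach, as a shift and turn from the pose commanded when the call began; what a row does not reach only later rows make up. A row lasts 1/12 s, in which the tool goes at most 41.7 mm and 7.16 degrees, less where a joint would pass 70% of its speed; a pose out of reach is approached as far as the arm can. A call with a number of a shift or a turn outside -1 to 1 is refused whole. A call with a gripper value outside its range is refused whole. The fingers move at their own pace and stop on an object; the grip force is fixed at half the most. Time passes only in rows, so rows that repeat a pose let the fingers close. It gives the time, the measured TCP pose, the force, the opening and the grip force at its end, in the units of the state.
- bot.get_obs(): the state, without advancing time (a new reading comes with each control period).
- bot.camera(name): name is "scene" or "top" or "wrist"; returns the picture (384x512x3 uint8, red, green, blue); there is no depth.
- bot.camera_info(name): a dict with "vertical_fov" (degrees; the focal length in pixels is half the picture's height over the tangent of half this angle, whatever the lens; pixels are square), "cx", "cy" (the principal point, pixels), "D" ([k1, k2, p1, p2, k3] as OpenCV has them; the pictures are not rectified), "pose" (4x4, takes a point from camera to world coordinates). Camera axes: x right, y up, looking along -z (the intrinsics and any distortion apply to the point x, -y, -z); pixel columns grow to the right and rows downward; lengths in m; the calibration is good to about 2 mm. A picture is of the moment at which its call begins: read the wrist's pose just before it. camera_info takes no time and is no camera call; for the wrist camera it gives the pose at the moment of the call.
- bot.job_done(): hands the job in; it is judged then, once.
The state is a dict: "clock": time; "joint_pos": joint angles; "joint_vel": joint speeds; "tau": joint torques, N m; "eef_pos": TCP position; "tool_rot": TCP orientation; "ft_force": force on the tool from outside, world axes, zero at the start; "ft_torque": the same for the moment, N m; "grip_width": finger opening in m; "grasp_force": force on a finger pad.
Only numpy, scipy, OpenCV 4.12 (cv2) and the standard library are available. Lean on these libraries where they do the work, as an engineer would, in place of code of your own. Each camera call takes 0.05 s, during which the arm holds its last target. There are 200 camera calls.

## Working session

There is one attempt and no reset: what is moved stays moved. The work goes in short steps, Python scripts to look and compute and a tool call to move; the robot and the scene stay as the last step left them, time stands still between calls to the robot, and variables do not carry over. Pictures are saved under pics/ and viewed, at most 10 in all, crops included, and the job is handed in when it is done.

Besides the shell and the picture viewer there is one more tool, called after ">>>" as name(argument=value, ...) on one line, values as JSON. step_arm: Moves the arm, as the interface text tells. Scaled input: -1 to 1 covers 0.5 m each way for a shift and pi/4 rad each way for a turn. Its arguments: {"type":"object","properties":{"targets":{"type":"string"}},"required":["targets"]}

```bash
mkdir -p pics; ls; python3 - <<'E'
from workcell import bot
import cv2,numpy as np
np.set_printoptions(precision=4,suppress=True)
o=bot.get_obs(); print({k:o[k] for k in ('clock','eef_pos','tool_rot','grip_width','ft_force')}, bot.grip_point_offset)
for n in ('scene','top','wrist'):
    i=bot.camera_info(n); print(n,i)
    im=bot.camera(n); cv2.imwrite(f'pics/{n}0.png',im[:,:,::-1])
E
```

```text
pics
{'clock': 0.0, 'eef_pos': array([0.1489, 0.4766, 0.2304]), 'tool_rot': array([ 0.1509,  0.9886, -0.001 , -0.0002]), 'grip_width': 0.08531673158681595, 'ft_force': array([0.6983, 0.3959, 0.5182])} 0.0187
scene {'vertical_fov': 53.11245776048867, 'cx': 258.126725890497, 'cy': 191.09505737982875, 'D': array([-0.0608,  0.    ,  0.    ,  0.    ,  0.    ]), 'pose': array([[ 0.5732,  0.4804, -0.6638, -0.1765],
       [-0.8193,  0.3272, -0.4707, -0.5312],
       [-0.0089,  0.8137,  0.5812,  0.7139],
       [ 0.    ,  0.    ,  0.    ,  1.    ]])}
top {'vertical_fov': 43.62378289609289, 'cx': 259.1480094926012, 'cy': 193.63048759190906, 'D': array([-0.1224,  0.    ,  0.    ,  0.    ,  0.    ]), 'pose': array([[ 0.002 ,  0.9971, -0.0761,  0.4109],
       [-0.9999,  0.0028,  0.0109, -0.0149],
       [ 0.0111,  0.076 ,  0.997 ,  1.5329],
       [ 0.    ,  0.    ,  0.    ,  1.    ]])}
wrist {'vertical_fov': 66.13898492213988, 'cx': 260.8411184149603, 'cy': 195.18513313895798, 'D': array([-0.0384,  0.    ,  0.    ,  0.    ,  0.    ]), 'pose': array([[ 0.2986, -0.906 , -0.3001,  0.0709],
       [ 0.9544,  0.2833,  0.0943,  0.5011],
       [-0.0004, -0.3146,  0.9492,  0.3727],
       [ 0.    ,  0.    ,  0.    ,  1.    ]])}
```

View pics/top0.png

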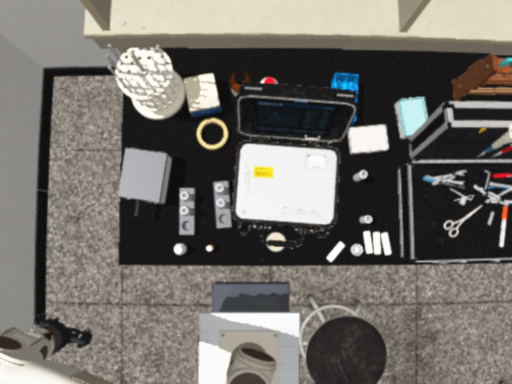

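View pics/scene0.png

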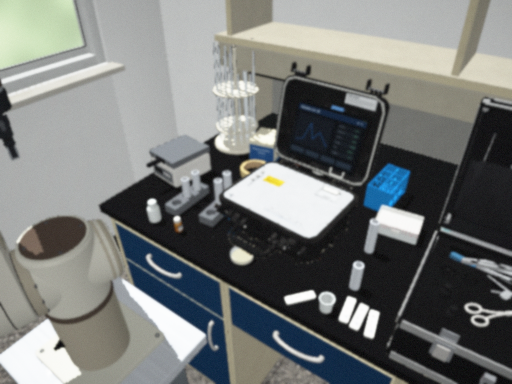

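The top view shows the heater at (147,177), the rows at (187,210) and (221,204), and the loose sleeves at (361,175) and (367,219). The cup is at (357,250), the dish at (276,242), the vial at (210,248) and the bottle at (180,249). I'll enlarge these areas to get better pixel positions.

```bash
cat > h.py <<'E'
from workcell import bot
import cv2,numpy as np
from scipy.spatial.transform import Rotation as R
np.set_printoptions(precision=4,suppress=True)
def K(i):
    f=192/np.tan(np.radians(i['vertical_fov']/2)); return np.array([[f,0,i['cx']],[0,f,i['cy']],[0,0,1.]])
def ray(i,px):
    u=cv2.undistortPoints(np.array([[px]],float),K(i),i['D'])[0,0]
    P=i['pose']; return P[:3,3],P[:3,:3]@np.array([u[0],-u[1],-1])
def onz(i,px,z):
    o,d=ray(i,px); return o+d*(z-o[2])/d[2]
def proj(i,p):
    q=np.linalg.inv(i['pose'])@np.append(p,1); q=q[:3]*[1,-1,-1]
    return cv2.projectPoints(q[None],np.zeros(3),np.zeros(3),K(i),i['D'])[0].ravel()
E
python3 - <<'E'
from h import *
t=cv2.imread('pics/top0.png'); s=cv2.imread('pics/scene0.png')
def c(im,x,y,w,h,k):return cv2.resize(im[y:y+h,x:x+w],(w*k,h*k),interpolation=cv2.INTER_CUBIC)
a=c(t,115,140,130,120,4) #520x480
b=c(t,335,160,65,120,4) #260x480
cv2.imwrite('pics/crop1.png',np.hstack([a,b]))
a=c(s,130,125,110,120,4);b=c(s,310,200,85,120,4)
cv2.imwrite('pics/crop2.png',np.hstack([a,b]))
i=bot.camera_info('top')
for n,p,z in [('sleeveA',(361,175),.09),('sleeveB',(367,219),.09),('cup',(357,250),.036),('petri',(276,242),.015),('vial',(210,248),.046),('bottle',(180,249),.066),('rowL',(187,210),.026),('rowR',(221,204),.026),('heater',(147,177),.1)]:print(n,onz(i,p,z))
E
```

```text
sleeveA [ 0.5788 -0.3413  0.09  ]
sleeveB [ 0.4447 -0.3579  0.09  ]
cup [ 0.349 -0.338  0.036]
petri [ 0.3738 -0.085   0.015 ]
vial [0.3555 0.1202 0.046 ]
bottle [0.3528 0.2101 0.066 ]
rowL [0.4735 0.1955 0.026 ]
rowR [0.4928 0.0885 0.026 ]
heater [0.5695 0.3078 0.1   ]
```

View pics/crop1.png

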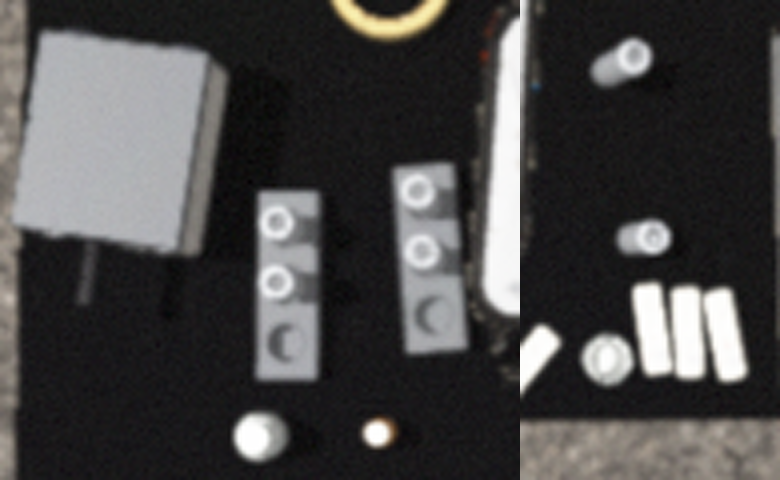

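View pics/crop2.png

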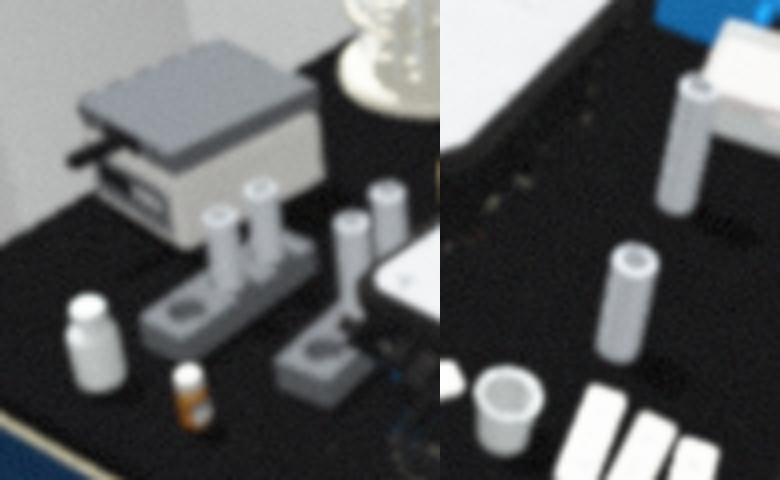

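```bash
python3 - <<'E'
from h import *
T=bot.camera_info('top');S=bot.camera_info('scene')
def tc(x,y):return (115+(x+.5)/4-.5,140+(y+.5)/4-.5)
def tr(x,y):return (335+(x-520+.5)/4-.5,160+(y+.5)/4-.5)
def sl(x,y):return (130+(x+.5)/4-.5,125+(y+.5)/4-.5)
def sr(x,y):return (310+(x-440+.5)/4-.5,200+(y+.5)/4-.5)
def tri(a,b):
    o,d=ray(T,a);p,e=ray(S,b);s=np.linalg.lstsq(np.c_[d,-e],p-o,rcond=None)[0]
    u,v=o+d*s[0],p+e*s[1];return (u+v)/2,np.linalg.norm(u-v)
for n,a,b in [('sl A top',tr(634,56),sr(701,88)),('sl B top',tr(653,237),sr(636,260)),
 ('L mid',tc(276,283),sl(222,217)),('L far',tc(276,222),sl(262,189)),('R mid',tc(421,250),sl(352,225)),('R far',tc(417,190),sl(388,192)),
 ('L sock',tc(288,343),sl(187,310)),('R sock',tc(435,315),sl(325,347)),('tongue tip',tc(83,303),sl(72,160)),('bottle cap',tc(256,437),sl(90,308)),('vialcap',tc(377,432),sl(187,376)),
 ('hoodFL',tc(14,224),sl(82,108)),('hoodFR',tc(180,252),sl(175,163))]: print(n,*tri(a,b))
for n,c in (('L',[(257,191),(321,191),(320,381),(256,381)]),('R',[(392,166),(453,163),(468,350),(406,354)])):
    q=np.array([onz(T,tc(*p),.026) for p in c]); print(n,q[:,:2].tolist(),q.mean(0)); d=(q[0]+q[1]-q[2]-q[3])/2;print('len',np.linalg.norm(d),'yaw',np.arctan2(d[1],d[0]))
    c0=q.mean(0); print('socket',c0-d/np.linalg.norm(d)*.045)
q=np.array([onz(T,tc(*p),.102) for p in [(42,30),(212,50),(180,252),(14,224)]]);print('hood',q[:,:2],q.mean(0)); d=(q[0]+q[1]-q[2]-q[3])/2;print(np.linalg.norm(d),np.arctan2(d[1],d[0]))
for p in [(93,240),(83,303)]:print(onz(T,tc(*p),.09+.007))
E
```

```text
sl A top [ 0.5823 -0.3466  0.0984] 0.0012974839611902189
sl B top [ 0.4458 -0.3649  0.0753] 0.001736478941036782
L mid [0.4714 0.1963 0.0833] 0.004035422391644927
L far [0.5172 0.1973 0.0833] 0.0027427785844517855
R mid [0.4945 0.086  0.1052] 0.0012509501706175245
R far [0.5391 0.0891 0.108 ] 0.0014274671579595963
L sock [0.4256 0.1957 0.0256] 0.0011358997768384446
R sock [0.4482 0.0799 0.0277] 0.0017816944488963167
tongue tip [0.4556 0.3415 0.0912] 0.0044673089919534704
bottle cap [0.3538 0.2138 0.0646] 0.0021239386877359595
vialcap [0.3568 0.1238 0.0427] 0.0005833640271363516
hoodFL [0.515  0.3956 0.0924] 0.004205892063980139
hoodFR [0.4944 0.2673 0.0941] 0.005091038977051838
L [[0.5449217243762915, 0.22216826515383295], [0.5450465801812129, 0.17145198885368962], [0.39557883332255445, 0.1706020479090631], [0.39532384210402505, 0.22098413274456916]] [0.4702 0.1963 0.026 ]
len 0.1495362731763475 yaw 0.006801323159908297
socket [0.4252 0.196  0.026 ]
R [[0.5650005312120436, 0.11553425447057002], [0.5675039256926848, 0.06737624010696049], [0.42027439793306437, 0.05464895048521089], [0.4169833646848315, 0.10324756886028374]] [0.4924 0.0852 0.026 ]
len 0.1481522101119414 yaw 0.08452044736319589
socket [0.4476 0.0814 0.026 ]
hood [[0.6606 0.3768]
 [0.645  0.2462]
 [0.4922 0.2676]
 [0.5128 0.3943]] [0.5776 0.3212 0.102 ]
0.15155681505036162 -0.12870134430803823
[0.5013 0.3349 0.097 ]
[0.4537 0.3416 0.097 ]
```

Long sleeve is at (0.582,-0.347) and the short one at (0.446,-0.365). The right row is the long one (sleeve tops at about 0.107), with its socket near (0.448,0.081). The left row is the short one, with its socket near (0.4255,0.196). I'll go above the sockets and look from close by.

>>> step_arm(targets="-1 0.5 -0.68 0.1 0 0 0.385;-1 0.5 -0.68 0.1 0 0 0.385;-1 0.5 -0.68 0.1 0 0 0.385;-1 0.5 -0.68 0.1 0 0 0.385;-1 0.5 -0.68 0.1 0 0 0.385;-1 0.5 -0.68 0.1 0 0 0.385;-1 0.5 -0.68 0.1 0 0 0.385;-1 0.5 -0.68 0.1 0 0 0.385;-1 0.5 -0.68 0.1 0 0 0.385;-1 0.5 -0.68 0.1 0 0 0.385")

```text
clock: 0.98
eef_pos: [0.3912, 0.1469, 0.2798]
tool_rot: [0.0, 1.0, 0.0, 0.0]
ft_force: [1.2, 0.7, 1.0]
grip_width: 0.0001
grasp_force: 0.0
```

>>> step_arm(targets="-1 0 0 0 0 0 0;-1 0 0 0 0 0 0")

```text
clock: 1.15
eef_pos: [0.3916, 0.1469, 0.2795]
tool_rot: [0.003, 1.0, 0.0, -0.0]
ft_force: [-0.7, 0.4, 0.1]
grip_width: 0.0002
grasp_force: 0.0
```

```bash
python3 - <<'E'
from h import *
import pickle
o=bot.get_obs();i=bot.camera_info('wrist');im=bot.camera('wrist')
print(o['eef_pos'],o['tool_rot'],o['grip_width'],o['clock'])
pickle.dump(i,open('w1.pkl','wb'));cv2.imwrite('pics/w1raw.png',im[:,:,::-1])
v=im[:,:,::-1].copy()
for p in [(.4475,.081,.026),(.4255,.196,.026)]:print(proj(i,p))
cv2.imwrite('pics/w1.png',cv2.resize(v,(768,576)))
E
```

```text
[0.3916 0.1469 0.2795] [ 0.0032  1.      0.0001 -0.0002] 0.00020119551587890225 1.15
[214.3449 199.8154]
[295.686  184.3746]
```

View pics/w1.png

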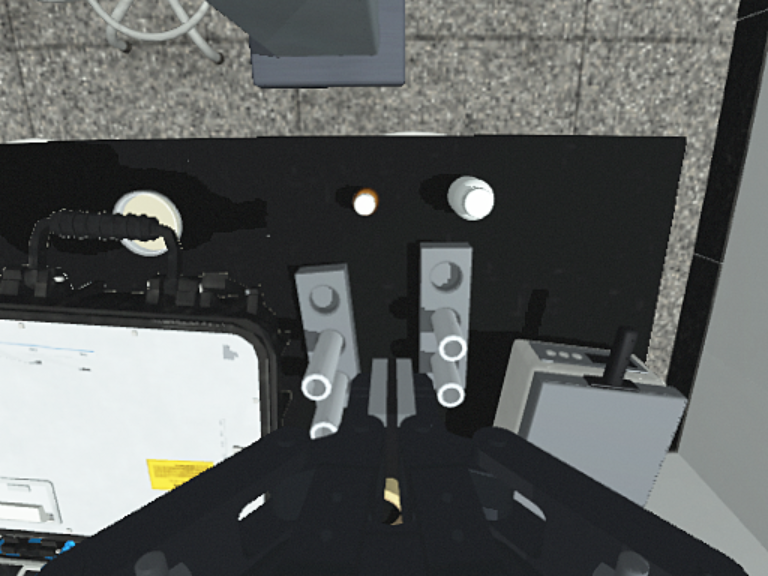

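The sockets show at (323,298) and (446,275), the case's edge at x≈280, and the heater at the right with its tongue tip at (625,340).

```bash
python3 - <<'E'
from h import *
import pickle
i=pickle.load(open('w1.pkl','rb'));s=lambda x,y:((x+.5)/1.5-.5,(y+.5)/1.5-.5)
print('sock R',onz(i,s(323.5,298),.026),'L',onz(i,s(446,275.5),.026))
print('case',onz(i,s(268,340),.105),onz(i,s(282,380),.09), onz(i,s(255,305),.105))
for n,c in (('R',[(296,268),(347,263)]),('L',[(420,243),(471,243)])):print(n,[onz(i,s(*p),.026)[:2] for p in c])
print('tongue',onz(i,s(628,333),.09),onz(i,s(611,381),.09), 'hoodF',onz(i,s(535,375),.1),onz(i,s(686,392),.1))
print('vial',onz(i,s(365,202),.046),'bottle',onz(i,s(479,201),.066),'petri',onz(i,s(148,223),.015))
g=cv2.imread('pics/w1raw.png');cv2.imwrite('pics/w1c.png',cv2.resize(g[150:290,150:350],(800,560),interpolation=cv2.INTER_CUBIC))
E
```

```text
sock R [0.4455 0.0828 0.026 ] L [0.4242 0.198  0.026 ]
case [0.4529 0.0501 0.105 ] [0.4969 0.0538 0.09  ] [0.4237 0.0429 0.105 ]
R [array([0.416 , 0.0588]), array([0.4116, 0.1063])]
L [array([0.3933, 0.1734]), array([0.3936, 0.2199])]
tongue [0.4561 0.3421 0.09  ] [0.5007 0.3348 0.09  ] hoodF [0.4884 0.2646 0.1   ] [0.5067 0.396  0.1   ]
vial [0.3538 0.1255 0.046 ] bottle [0.3512 0.2173 0.066 ] petri [ 0.3743 -0.0791  0.015 ]
```

View pics/w1c.png

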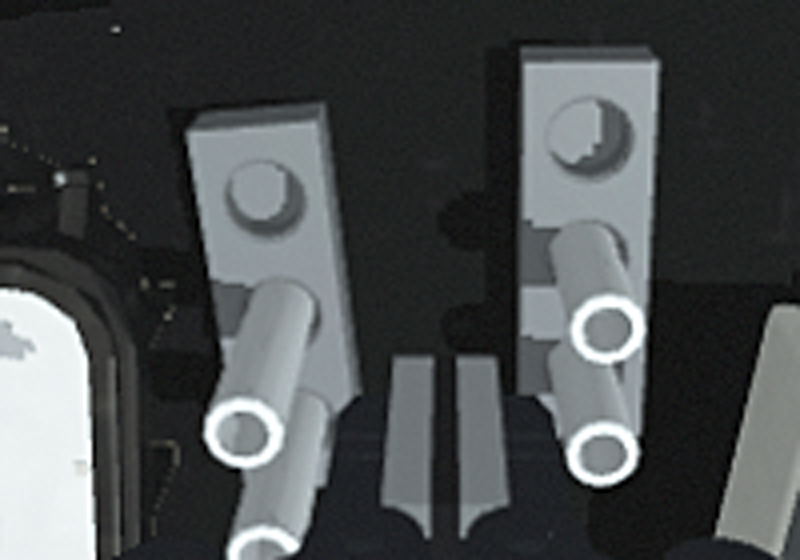

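>>> step_arm(targets="0.5 0.1 -1 0 0 0 -1;0.5 0.1 -1 0 0 0 -1;0.5 0.1 -1 0 0 0 -1;0.5 0.1 -1 0 0 0 -1;0.5 0.1 -1 0 0 0 -1;0.5 0.1 -1 0 0 0 -1;0.5 0.1 -1 0 0 0 -1;0.5 0.1 -1 0 0 0 -1;0.5 0.1 -1 0 0 0 -1;0.5 0.1 -1 0 0 0 -1")

```text
clock: 2.03
eef_pos: [0.4326, -0.2654, 0.2793]
tool_rot: [0.381, 0.925, 0.0, -0.0]
ft_force: [1.2, 0.0, 0.3]
grip_width: 0.0637
grasp_force: 0.0
```

>>> step_arm(targets="0.5 0 -0.2 -0.1 0 0 0;0.5 0 -0.2 -0.1 0 0 0;0.5 0 -0.2 -0.1 0 0 0;0.5 0 -0.2 -0.1 0 0 0;0.5 0 -0.2 -0.1 0 0 0")

```text
clock: 2.45
eef_pos: [0.4322, -0.3642, 0.2275]
tool_rot: [0.382, 0.924, 0.001, -0.002]
ft_force: [-0.6, 0.8, 0.1]
grip_width: 0.0642
grasp_force: 0.0
```

```bash
cat >> h.py <<'E'
def rings(i,im,near,z,r=.012):
    """bright blob around expected point near at height z; returns circle centre world"""
    p=proj(i,[*near,z]); g=cv2.cvtColor(im,cv2.COLOR_RGB2GRAY)
    _,m=cv2.threshold(g,215,255,cv2.THRESH_BINARY); out=[]
    for c in cv2.findContours(m,cv2.RETR_EXTERNAL,cv2.CHAIN_APPROX_NONE)[0]:
        if len(c)>20:
            (x,y),ax,_=cv2.fitEllipse(c); w=onz(i,(x,y),z); d=np.linalg.norm(w[:2]-near)
            if d<.05: out.append((w[:2],ax,(x,y)))
    return p,out
E
python3 - <<'E'
from h import *
o=bot.get_obs();i=bot.camera_info('wrist');im=bot.camera('wrist')
print(o['eef_pos'],o['tool_rot'],o['grip_width'],o['clock'],o['joint_pos'])
for n,z in (((.446,-.365),.075),((.582,-.347),.1)):print(rings(i,im,n,z))
cv2.imwrite('pics/w2.png',im[:,:,::-1])
E
```

```text
[ 0.4322 -0.3642  0.2275] [ 0.3824  0.924   0.001  -0.0021] 0.0641529793743674 2.45 [-0.7005  0.3765  0.1841  1.3829  0.0007  0.0842]
(array([269.8549, 190.6894]), [(array([ 0.4456, -0.3636]), (19.981382369995117, 20.58405876159668), (270.5475158691406, 189.58250427246094))])
(array([372.1031, 272.6026]), [(array([ 0.6258, -0.3335]), (25.92825698852539, 47.197837829589844), (406.2687683105469, 289.17535400390625)), (array([ 0.581 , -0.3453]), (16.54904556274414, 18.937847137451172), (372.8020324707031, 270.9977111816406))])
```

View pics/w2.png

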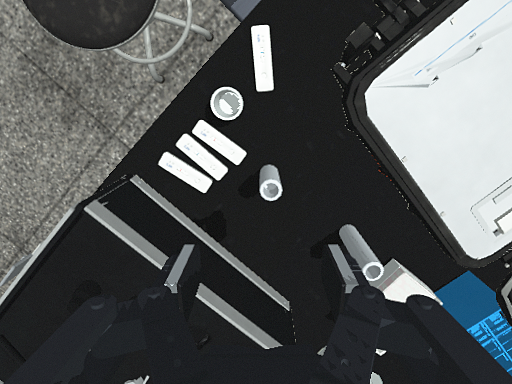

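Short sleeve top is at (270,190), which gives (0.4456,-0.364), and the long one at (373,271). Descend and grip the short one.

>>> step_arm(targets="0.5 0.027 0 -0.39 0 0 0;0.5 0.027 0 -0.39 0 0 0;0.5 0.027 0 -0.39 0 0 0;0.5 0.027 0 -0.39 0 0 0;0.5 0.027 0 -0.39 0 0 0;0.5 0.027 0 -0.39 0 0 0;0.5 0.027 0 -0.39 0 0 0;-1 0.027 0 -0.39 0 0 0;-1 0.027 0 -0.39 0 0 0;-1 0.027 0 -0.39 0 0 0")

```text
clock: 3.33
eef_pos: [0.4475, -0.3669, 0.0378]
tool_rot: [0.383, 0.924, -0.001, 0.003]
ft_force: [-0.2, -0.1, -0.4]
grip_width: 0.0286
grasp_force: 0.0
```

>>> step_arm(targets="-1 0 0 0 0 0 0;-1 0 0 0 0 0 0;-1 0 0 0.42 0 0 0;-1 0 0 0.42 0 0 0;-1 0 0 0.42 0 0 0;-1 0 0 0.42 0 0 0;-1 0 0 0.42 0 0 0;-1 0 0 0.42 0 0 0;-1 0 0 0.42 0 0 0")

```text
clock: 4.08
eef_pos: [0.4471, -0.3674, 0.2496]
tool_rot: [0.383, 0.924, -0.001, 0.005]
ft_force: [0.0, -0.5, -0.7]
grip_width: 0.0227
grasp_force: 58.9
```

>>> step_arm(targets="-1 -0.04 1 0 0 0 1;-1 -0.04 1 0 0 0 1;-1 -0.04 1 0 0 0 1;-1 -0.04 1 0 0 0 1;-1 -0.04 1 0 0 0 1;-1 -0.04 1 0 0 0 1;-1 -0.04 1 0 0 0 1;-1 -0.04 1 0 0 0 1;-1 -0.04 1 0 0 0 1;-1 -0.04 1 0 0 0 1")

```text
clock: 4.92
eef_pos: [0.4273, 0.0522, 0.2434]
tool_rot: [0.001, 1.0, -0.0, -0.001]
ft_force: [0.2, 0.2, -0.3]
grip_width: 0.0226
grasp_force: 58.9
```

>>> step_arm(targets="-1 0 0.3 -0.18 0 0 0;-1 0 0.3 -0.18 0 0 0;-1 0 0.3 -0.18 0 0 0;-1 0 0.3 -0.18 0 0 0;-1 0 0.3 -0.18 0 0 0;-1 0 0.3 -0.18 0 0 0;-1 0 0.3 -0.18 0 0 0")

```text
clock: 5.5
eef_pos: [0.4278, 0.2, 0.1536]
tool_rot: [-0.0, 1.0, -0.001, -0.001]
ft_force: [-0.5, 0.8, -0.5]
grip_width: 0.0227
grasp_force: 59.0
```

```bash
python3 - <<'E'
from h import *
o=bot.get_obs();i=bot.camera_info('wrist');im=bot.camera('wrist')
print(o['eef_pos'],o['tool_rot'],o['grip_width'],o['clock'],o['joint_pos'])
z=o['eef_pos'][2]-.0378+.075
p,r=rings(i,im,o['eef_pos'][:2],z);print(p)
for q in r:print(q)
for s in [(.4245,.197),(.446,.082)]:print(proj(i,[*s,.026]))
cv2.imwrite('pics/w3.png',im[:,:,::-1])
E
```

```text
[0.4278 0.2    0.1536] [-0.0003  1.     -0.0009 -0.0013] 0.022688177406595792 5.5 [ 0.4376  0.2392 -0.2062  1.1285 -0.0006  0.437 ]
[260.4897 299.1327]
[257.5979 184.3963]
[140.5775 205.493 ]
```

View pics/w3.png

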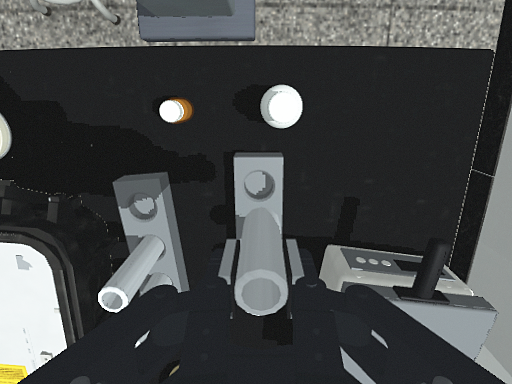

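The held sleeve's top ring is at about (262,292). The short socket's mouth is at about (260,184) and the long one's at (145,205).

```bash
python3 - <<'E'
from h import *
i=bot.camera_info('wrist');im=cv2.imread('pics/w3.png');g=cv2.cvtColor(im,cv2.COLOR_BGR2GRAY)
def ell(x0,y0,x1,y1,f):
    m=f(g[y0:y1,x0:x1]).astype(np.uint8)*255
    c=max(cv2.findContours(m,cv2.RETR_EXTERNAL,cv2.CHAIN_APPROX_NONE)[0],key=cv2.contourArea);(x,y),a,_=cv2.fitEllipse(cv2.convexHull(c));return (x+x0,y+y0),a
print(g[184,235:290],g[292,230:295])
e,a=ell(238,160,280,206,lambda s:s<110);print(e,a,onz(i,e,.026))
e2,a2=ell(120,185,165,222,lambda s:s<110);print(e2,a2,onz(i,e2,.026))
for p in [(262,292),(262,290)]:print(onz(i,p,.1908))
cv2.imwrite('pics/w3c.png',cv2.resize(im[150:330,190:330],None,fx=3.3,fy=3.3,interpolation=cv2.INTER_CUBIC))
E
```

```text
[159 163 160 162 160 161 160 156 159 110 137 164 163 163 162 163 164 162
 162 162 162 162 164 162 164 162 163 164 164 171 123  87  93  94  95  96
  93  79 101 105 153 168 167 165 166 167 175 133  58  25  32  35  36  35
  33] [ 38  40  37  25 104 163 179 177 175 176 179 165 139 134 138 140 140 143
 143 142 143 145 143 145 143 145 147 149 145 147 147 147 144 144 144 144
 145 145 145 148 145 144 140 139 137 138 137 136 130 127 148 165 168 169
 171 173 170 145  63  32  39  34  34  32  34]
(259.4537601470947, 185.30612754821777) (26.954574584960938, 29.366056442260742) [0.4266 0.1985 0.026 ]
(141.90036392211914, 194.6961030960083) (47.75102615356445, 48.54060745239258) [0.4359 0.0841 0.026 ]
[0.4255 0.2002 0.1908]
[0.4245 0.2002 0.1908]
```

View pics/w3c.png

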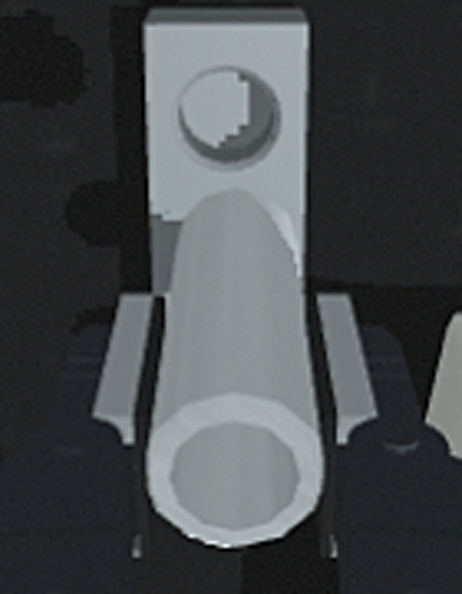

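>>> step_arm(targets="-1 0.002 -0.002 -0.08 0 0 0;-1 0.002 -0.002 -0.14 0 0 0;-1 0.002 -0.002 -0.165 0 0 0;-1 0.002 -0.002 -0.175 0 0 0;-1 0.002 -0.002 -0.18 0 0 0;-1 0.002 -0.002 -0.185 0 0 0;-1 0.002 -0.002 -0.19 0 0 0")

```text
clock: 6.13
eef_pos: [0.4317, 0.1994, 0.0618]
tool_rot: [0.001, 1.0, 0.001, 0.002]
ft_force: [-4.8, -4.3, 25.1]
grip_width: 0.0226
grasp_force: 61.3
```

>>> step_arm(targets="-1 0 0 -0.007 0 0 0;-1 0 0 -0.014 0 0 0;-1 0 0 -0.02 0 0 0;-1 0 0 -0.021 0 0 0")

```text
clock: 6.47
eef_pos: [0.4305, 0.1991, 0.0506]
tool_rot: [0.001, 1.0, -0.0, 0.001]
ft_force: [-0.9, -2.3, 1.1]
grip_width: 0.0226
grasp_force: 60.2
```

>>> step_arm(targets="-1 0.002 0 -0.004 0 0 0;-1 0.002 0 -0.008 0 0 0;-1 0.002 0 -0.008 0 0 0")

```text
clock: 6.72
eef_pos: [0.431, 0.199, 0.0473]
tool_rot: [0.0, 1.0, -0.0, 0.0]
ft_force: [-7.4, -5.0, 21.7]
grip_width: 0.0228
grasp_force: 62.2
```

>>> step_arm(targets="0 0 0 0 0 0 0;0 0 0 0 0 0 0;0 0 0 0 0 0 0;0 0 0 0 0 0 0;0 0 0 0.2 0 0 0;0 0 0 0.3 0 0 0;0 0 0 0.4 0 0 0;0 0 0 0.44 0 0 0;0 0 0 0.44 0 0 0")

```text
clock: 7.47
eef_pos: [0.4307, 0.1996, 0.2552]
tool_rot: [0.0, 1.0, 0.0, -0.0]
ft_force: [1.7, 0.3, -0.3]
grip_width: 0.0426
grasp_force: 0.0
```

```bash
python3 - <<'E'
from h import *
o=bot.get_obs();i=bot.camera_info('wrist');im=bot.camera('wrist');print(o['eef_pos'])
for n,c in (('seated',(.4265,.1985)),('mid',(.471,.198))):
    for q in rings(i,im,c,.085)[1]:print(n,q)
p,r=rings(i,im,(.446,.082),.026);print(p)
g=cv2.cvtColor(im,cv2.COLOR_RGB2GRAY);x0,y0=(p-24).astype(int)
cv2.imwrite('pics/w4.png',np.hstack([cv2.resize(im[y0:y0+48,x0:x0+48,::-1],(400,400),interpolation=cv2.INTER_CUBIC),cv2.resize(im[120:320,200:400,::-1],(400,400))]));print(x0,y0)
E
```

```text
[0.4307 0.1996 0.2552]
seated (array([0.4704, 0.1982]), (18.01812171936035, 19.465463638305664), (259.1605224609375, 210.09194946289062))
seated (array([0.4271, 0.1993]), (19.61150360107422, 20.28726577758789), (260.1078186035156, 172.97935485839844))
mid (array([0.5151, 0.1981]), (16.6285343170166, 18.328529357910156), (259.23736572265625, 245.31678771972656))
mid (array([0.4704, 0.1982]), (18.01812171936035, 19.465463638305664), (259.1605224609375, 210.09194946289062))
mid (array([0.4271, 0.1993]), (19.61150360107422, 20.28726577758789), (260.1078186035156, 172.97935485839844))
[170.1665 176.2792]
146 152
```

View pics/w4.png

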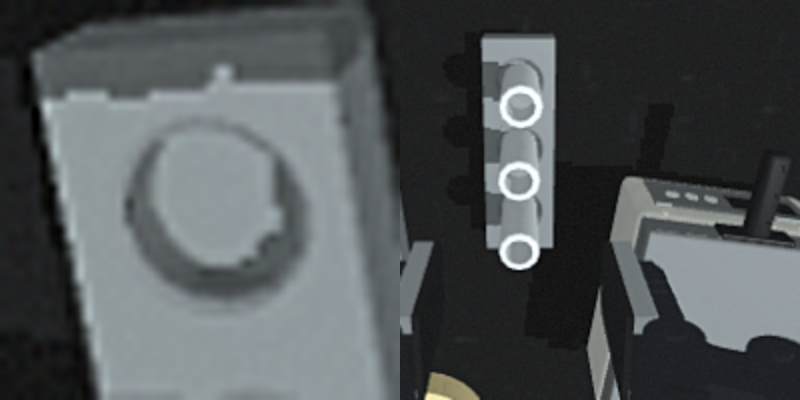

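The short sleeve is seated, in line and level with its neighbours. Next is the long sleeve.

>>> step_arm(targets="0.5 0.02 -1 0 0 0 -1;0.5 0.02 -1 0 0 0 -1;0.5 0.02 -1 0 0 0 -1;0.5 0.02 -1 0 0 0 -1;0.5 0.02 -1 0 0 0 -1;0.5 0.02 -1 0 0 0 -1;0.5 0.02 -1 0 0 0 -1;0.5 0.02 -1 0 0 0 -1;0.5 0.02 -1 0 0 0 -1;0.5 0.02 -1 0 0 0 -1")

```text
clock: 8.35
eef_pos: [0.4391, -0.2191, 0.253]
tool_rot: [0.383, 0.924, 0.0, 0.0]
ft_force: [0.6, 0.8, -0.2]
grip_width: 0.0643
grasp_force: 0.0
```

>>> step_arm(targets="0.5 0 -0.26 0 0 0 0;0.5 0 -0.26 0 0 0 0;0.5 0 -0.26 0 0 0 0;0.5 0.27 -0.26 0 0 0 0;0.5 0.27 -0.26 0 0 0 0;0.5 0.27 -0.26 0 0 0 0;0.5 0.27 -0.26 0 0 0 0;0.5 0.27 -0.26 0 0 0 0;0.5 0.27 -0.26 0 0 0 0")

```text
clock: 9.1
eef_pos: [0.5745, -0.3467, 0.2513]
tool_rot: [0.382, 0.924, 0.0, -0.001]
ft_force: [-1.0, 0.6, 0.5]
grip_width: 0.0637
grasp_force: 0.0
```

```bash
python3 - <<'E'
from h import *
o=bot.get_obs();i=bot.camera_info('wrist');im=bot.camera('wrist')
print(o['eef_pos'],o['tool_rot'],o['clock'],o['joint_pos'])
p,r=rings(i,im,(.582,-.346),.1);print(p)
for q in r:print(q)
E
```

```text
[ 0.5745 -0.3467  0.2513] [ 0.3825  0.924   0.0001 -0.0014] 9.1 [-0.5429  0.6055  0.6105  1.5786 -0.0002  0.242 ]
[266.8839 185.6985]
(array([ 0.5815, -0.3453]), (20.095287322998047, 20.620737075805664), (267.02227783203125, 184.86697387695312))
```

>>> step_arm(targets="0.5 0.014 0.003 -0.38 0 0 0;0.5 0.014 0.003 -0.38 0 0 0;0.5 0.014 0.003 -0.38 0 0 0;0.5 0.014 0.003 -0.38 0 0 0;0.5 0.014 0.003 -0.38 0 0 0;0.5 0.014 0.003 -0.38 0 0 0;0.5 0.014 0.003 -0.38 0 0 0")

```text
clock: 9.73
eef_pos: [0.5793, -0.3452, 0.0633]
tool_rot: [0.383, 0.924, 0.0, -0.001]
ft_force: [0.4, -0.4, 0.8]
grip_width: 0.0641
grasp_force: 0.0
```

>>> step_arm(targets="0.5 0.004 0 0 0 0 0;-1 0.004 0 0 0 0 0;-1 0.004 0 0 0 0 0;-1 0.004 0 0 0 0 0;-1 0.004 0 0 0 0 0;-1 0.004 0 0 0 0 0;-1 0.004 0 0 0 0 0")

```text
clock: 10.32
eef_pos: [0.5842, -0.3465, 0.0658]
tool_rot: [0.383, 0.924, -0.001, 0.002]
ft_force: [-0.4, 0.1, 5.5]
grip_width: 0.0227
grasp_force: 58.7
```

>>> step_arm(targets="-1 0 0 0.4 0 0 0;-1 0 0 0.4 0 0 0;-1 0 0 0.4 0 0 0;-1 0 0 0.4 0 0 0;-1 0 0 0.4 0 0 0;-1 -0.28 0 0.4 0 0 0;-1 -0.28 0 0.4 0 0 0;-1 -0.28 0 0.4 0 0 0;-1 -0.28 0 0.4 0 0 0")

```text
clock: 11.07
eef_pos: [0.4381, -0.3447, 0.2635]
tool_rot: [0.384, 0.923, -0.0, -0.002]
ft_force: [-0.9, -1.3, -0.3]
grip_width: 0.0223
grasp_force: 58.9
```

>>> step_arm(targets="-1 0.02 0.85 0 0 0 0;-1 0.02 0.85 0 0 0 0;-1 0.02 0.85 0 0 0 0;-1 0.02 0.85 0 0 0 0;-1 0.02 0.85 0 0 0 0;-1 0.02 0.85 0 0 0 0;-1 0.02 0.85 0 0 0 0;-1 0.02 0.85 0 0 0 0;-1 0.02 0.85 0 0 0 0;-1 0.02 0.85 0 0 0 0")

```text
clock: 11.9
eef_pos: [0.4526, 0.073, 0.264]
tool_rot: [0.383, 0.924, 0.0, 0.0]
ft_force: [0.7, -0.1, 0.1]
grip_width: 0.0231
grasp_force: 59.0
```

>>> step_arm(targets="-1 0 0.02 -0.16 0 0 0;-1 0 0.02 -0.16 0 0 0;-1 0 0.02 -0.16 0 0 0;-1 0 0.02 -0.16 0 0 0;-1 0 0.02 -0.16 0 0 0")

```text
clock: 12.32
eef_pos: [0.4543, 0.0809, 0.1854]
tool_rot: [0.383, 0.924, 0.001, 0.001]
ft_force: [0.9, 0.9, 0.1]
grip_width: 0.0223
grasp_force: 59.1
```

```bash
python3 - <<'E'
from h import *
o=bot.get_obs();i=bot.camera_info('wrist');im=bot.camera('wrist')
print(o['eef_pos'],o['tool_rot'],o['grip_width'],o['clock'],o['joint_pos'])
z=o['eef_pos'][2]+.034
a=proj(i,[.4466,.083,.026]);b=proj(i,[*o['eef_pos'][:2],z]);print(a,b,z)
def crop(p,r,k=8):
    x,y=(p-r).astype(int);x=max(x,0);print('crop',x,y);return cv2.resize(im[y:y+2*r,x:x+2*r,::-1],(400,400),interpolation=cv2.INTER_CUBIC)
cv2.imwrite('pics/w5.png',np.hstack([crop(a,25),crop(b,50)]));cv2.imwrite('pics/w5raw.png',im[:,:,::-1])
E
```

```text
[0.4543 0.0809 0.1854] [0.3831 0.9237 0.0007 0.0011] 0.0223249897673603 12.3167 [ 0.1763  0.1894 -0.1828  1.1959 -0.0001  0.9626]
[257.0356 172.2404] [262.0943 294.6453] 0.21937676316927088
crop 232 147
crop 212 244
```

View pics/w5.png

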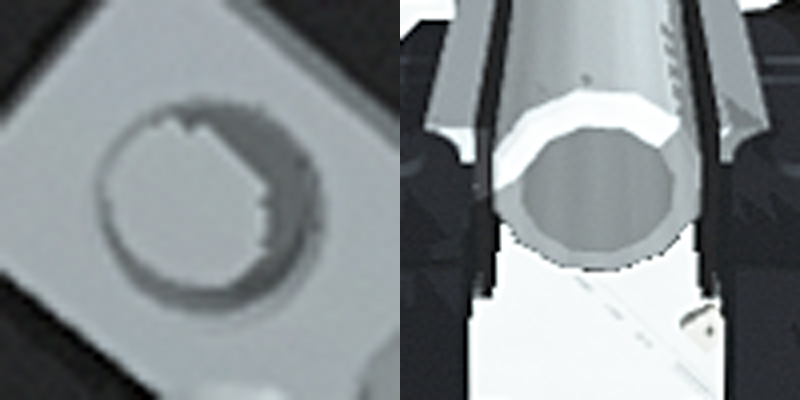

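The socket mouth is centred at px (257.8,172.4) and the held sleeve's top ring at (260.9,288.4).

```bash
python3 - <<'E'
from h import *
i=bot.camera_info('wrist')
s=onz(i,(257.8,172.4),.026);r=onz(i,(260.9,288.4),.2194);print(s,r,s-r)
E
```

```text
[0.4487 0.0833 0.026 ] [0.4528 0.0823 0.2194] [-0.0042  0.001  -0.1934]
```

>>> step_arm(targets="-1 -0.009 0.002 -0.08 0 0 0;-1 -0.009 0.002 -0.14 0 0 0;-1 -0.009 0.002 -0.165 0 0 0;-1 -0.009 0.002 -0.17 0 0 0;-1 -0.009 0.002 -0.17 0 0 0;-1 -0.009 0.002 -0.17 0 0 0")

```text
clock: 12.87
eef_pos: [0.451, 0.0819, 0.1008]
tool_rot: [0.383, 0.924, 0.001, 0.002]
ft_force: [-0.8, -0.2, -0.8]
grip_width: 0.0226
grasp_force: 59.1
```

>>> step_arm(targets="-1 -0.002 0 -0.006 0 0 0;-1 -0.002 0 -0.012 0 0 0;-1 -0.002 0 -0.018 0 0 0;-1 -0.002 0 -0.024 0 0 0;-1 -0.002 0 -0.03 0 0 0")

```text
clock: 13.28
eef_pos: [0.4481, 0.082, 0.0835]
tool_rot: [0.383, 0.924, 0.0, 0.001]
ft_force: [0.9, -0.3, -0.5]
grip_width: 0.0223
grasp_force: 59.1
```

>>> step_arm(targets="-1 0 0 -0.006 0 0 0;-1 0 0 -0.012 0 0 0;-1 0 0 -0.017 0 0 0;-1 0 0 -0.017 0 0 0")

```text
clock: 13.62
eef_pos: [0.4482, 0.082, 0.0757]
tool_rot: [0.383, 0.924, 0.0, 0.001]
ft_force: [0.3, -1.1, 6.9]
grip_width: 0.0228
grasp_force: 59.9
```

>>> step_arm(targets="-0.27 0 0 0 0 0 0;-0.27 0 0 0 0 0 0;-0.27 0 0 0 0 0 0;-0.27 0 0 0 0 0 0;-0.27 0 0 0.04 0 0 0;-0.27 0 0 0.1 0 0 0;-0.27 0 0 0.18 0 0 0;-0.27 0 0 0.26 0 0 0;-0.27 0 0 0.34 0 0 0;-0.27 0 0 0.34 0 0 0")

```text
clock: 14.45
eef_pos: [0.4516, 0.0828, 0.2529]
tool_rot: [0.383, 0.924, 0.004, 0.006]
ft_force: [1.0, 0.3, 0.3]
grip_width: 0.031
grasp_force: 0.0
```

```bash
python3 - <<'E'
from h import *
o=bot.get_obs();i=bot.camera_info('wrist');im=bot.camera('wrist')
print(o['eef_pos'],o['tool_rot'],o['clock'],o['joint_pos'])
for q in rings(i,im,(.4475,.083),.11)[1]:print(q)
for q in rings(i,im,(.426,.199),.085)[1]:print(q)
im=bot.camera('scene');cv2.imwrite('pics/s2.png',cv2.resize(im[110:270,110:300,::-1],(760,640-40),interpolation=cv2.INTER_CUBIC))
E
```

```text
[0.4516 0.0828 0.2529] [0.3828 0.9238 0.0039 0.006 ] 14.45 [ 0.1813  0.1392 -0.0649  1.3525  0.0001  0.9671]
(array([0.4922, 0.0864]), (19.712215423583984, 21.290861129760742), (289.79351806640625, 206.28976440429688))
(array([0.4458, 0.0833]), (21.517574310302734, 21.94560432434082), (255.7625274658203, 177.8230743408203))
(array([0.4708, 0.1981]), (20.846403121948242, 22.633583068847656), (352.25897216796875, 110.96298217773438))
(array([0.4272, 0.1992]), (22.115413665771484, 24.005525588989258), (325.0808410644531, 77.7745361328125))
```

Both sleeves are seated: the rings are at the right heights, (0.4458,0.0833) and (0.4272,0.1992), in line with their neighbours. Next is the hood. From the two views its yaw is about -0.137 rad and its tongue point about (0.469,0.3365). I'll go above it.

>>> step_arm(targets="0.5 0 0.507 0 0 0 0.825;0.5 0 0.507 0 0 0 0.825;0.5 0 0.507 0 0 0 0.825;0.5 0 0.507 0 0 0 0.825;0.5 0 0.507 0 0 0 0.825;0.5 0 0.507 0 0 0 0.825;0.5 0 0.507 0 0 0 0.825;0.5 0 0.507 0 0 0 0.825;0.5 0 0.507 0 0 0 0.825")

```text
clock: 15.3
eef_pos: [0.4465, 0.3348, 0.2428]
tool_rot: [0.069, 0.998, -0.002, -0.002]
ft_force: [-0.2, -1.2, -0.2]
grip_width: 0.0639
grasp_force: 0.0
```

```bash
python3 - <<'E'
from h import *
o=bot.get_obs();i=bot.camera_info('wrist');im=bot.camera('wrist')
print(o['eef_pos'],o['tool_rot'],o['clock'],o['joint_pos'])
g=cv2.GaussianBlur(cv2.cvtColor(im,cv2.COLOR_RGB2GRAY),(3,3),0)
cv2.imwrite('pics/w6.png',im[:,:,::-1])
a=-.137;X=np.array([np.cos(a),np.sin(a)]);Y=np.array([-np.sin(a),np.cos(a)]);c=np.array([.469,.3365])
def val(p,z):
    u,v=proj(i,[*p,z]).round().astype(int);return int(g[v,u]) if 0<=u<512 and 0<=v<384 else -1
for y in (-.05,-.03,.03,.05):print('front',y,[val(c+X*d+Y*y,.102) for d in np.arange(.02,.05,.002)])
for x in (-.012,0,.012,.024):print('across',x,[val(c+X*x+Y*d,.097) for d in np.arange(-.024,.025,.002)])
print('along',[val(c+X*d,.097) for d in np.arange(-.04,.03,.003)])
E
```

```text
[0.4465 0.3348 0.2428] [ 0.0686  0.9976 -0.0016 -0.0015] 15.3 [ 0.6437  0.3569  0.195   1.4134 -0.0005  0.781 ]
front -0.05 [220, 234, 215, 120, 116, 115, 141, 190, 221, 221, 221, 221, 221, 221, 221]
front -0.03 [221, 237, 229, 128, 117, 118, 130, 186, 222, 222, 221, 222, 222, 221, 221]
front 0.03 [221, 237, 230, 127, 115, 118, 139, 186, 223, 224, 224, 224, 224, 224, 224]
front 0.05 [224, 238, 241, 134, 116, 119, 138, 183, 223, 225, 224, 224, 224, 224, 224]
across -0.012 [52, 52, 52, 52, 54, 52, 52, 52, 52, 52, 48, 60, 72, 85, 78, 92, 82, 58, 54, 54, 53, 53, 52, 52, 53]
across 0 [37, 36, 37, 38, 36, 36, 35, 37, 37, 37, 45, 60, 70, 77, 83, 92, 75, 47, 36, 36, 36, 35, 38, 38, 37]
across 0.012 [124, 194, 204, 202, 159, 113, 147, 196, 215, 193, 75, 57, 69, 70, 75, 83, 70, 46, 39, 40, 39, 39, 40, 39, 39]
across 0.024 [226, 227, 229, 229, 229, 231, 232, 232, 233, 234, 122, 55, 67, 69, 69, 65, 72, 191, 232, 230, 230, 229, 237, 240, 231]
along [53, 53, 52, 52, 53, 54, 49, 54, 65, 73, 72, 71, 70, 70, 70, 69, 69, 69, 69, 69, 67, 67, 68, 63]
```

Hood yaw is confirmed: the front edge is even across the width, and the tongue point is (0.4684,0.3396). Descend.

>>> step_arm(targets="0.5 0.044 0.01 -0.34 0 0 0;0.5 0.044 0.01 -0.34 0 0 0;0.5 0.044 0.01 -0.34 0 0 0;0.5 0.044 0.01 -0.34 0 0 0;0.5 0.044 0.01 -0.34 0 0 0;0.5 0.044 0.01 -0.34 0 0 0;0.5 0.044 0.01 -0.34 0 0 0")

```text
clock: 15.93
eef_pos: [0.4704, 0.3398, 0.0766]
tool_rot: [0.07, 0.998, 0.0, 0.0]
ft_force: [0.3, 0.9, 0.5]
grip_width: 0.0639
grasp_force: 0.0
```

>>> step_arm(targets="0.5 -0.002 0 -0.009 0 0 0;-1 -0.002 0 -0.009 0 0 0;-1 -0.002 0 -0.009 0 0 0;-1 -0.002 0 -0.009 0 0 0;-1 -0.002 0 -0.009 0 0 0;-1 -0.002 0 -0.009 0 0 0;-1 -0.002 0 -0.009 0 0 0;-1 -0.002 0 -0.009 0 0 0")

```text
clock: 16.6
eef_pos: [0.4687, 0.3391, 0.0717]
tool_rot: [0.069, 0.998, -0.001, 0.001]
ft_force: [-2.2, -5.9, 7.9]
grip_width: 0.013
grasp_force: 59.4
```

```bash
cat > arc.py <<'E'
from h import *
# heater x axis, tongue path relative to shut pose: forward f'=185c-12s, z'=185s+12c
a=-.137;X=np.array([np.cos(a),np.sin(a)])
for deg in range(0,66,5):
    t=np.radians(deg);f=.185*np.cos(t)-.012*np.sin(t);z=.185*np.sin(t)+.012*np.cos(t)
    print(deg,(np.r_[X*(.185-f),z-.012]/.5).round(3))
E
python3 arc.py
```

```text
0 [ 0. -0.  0.]
5 [ 0.003 -0.     0.032]
10 [ 0.01  -0.001  0.064]
15 [ 0.019 -0.003  0.095]
20 [ 0.03  -0.004  0.125]
25 [ 0.044 -0.006  0.154]
30 [ 0.061 -0.008  0.182]
35 [ 0.08  -0.011  0.208]
40 [ 0.101 -0.014  0.232]
45 [ 0.124 -0.017  0.255]
50 [ 0.149 -0.021  0.275]
55 [ 0.176 -0.024  0.293]
60 [ 0.204 -0.028  0.308]
65 [ 0.233 -0.032  0.321]
```

>>> step_arm(targets="-1 0.003 0 0.032 0 0 0;-1 0.01 -0.001 0.064 0 0 0;-1 0.019 -0.003 0.095 0 0 0;-1 0.03 -0.004 0.125 0 0 0;-1 0.03 -0.004 0.125 0 0 0")

```text
clock: 17.02
eef_pos: [0.4841, 0.337, 0.1346]
tool_rot: [0.07, 0.998, -0.001, 0.0]
ft_force: [-0.1, -3.9, -4.2]
grip_width: 0.0128
grasp_force: 59.0
```

>>> step_arm(targets="-1 0.014 -0.002 0.029 0 0 0;-1 0.031 -0.004 0.057 0 0 0;-1 0.05 -0.007 0.083 0 0 0;-1 0.071 -0.01 0.107 0 0 0;-1 0.094 -0.013 0.13 0 0 0;-1 0.119 -0.017 0.15 0 0 0;-1 0.146 -0.02 0.168 0 0 0;-1 0.174 -0.024 0.183 0 0 0;-1 0.174 -0.024 0.183 0 0 0;-1 0.174 -0.024 0.183 0 0 0")

```text
clock: 17.85
eef_pos: [0.5698, 0.3249, 0.2243]
tool_rot: [0.069, 0.998, -0.001, -0.001]
ft_force: [-2.6, -4.9, 1.8]
grip_width: 0.0129
grasp_force: 64.6
```

```bash
python3 - <<'E'
from h import *
from scipy.optimize import brentq
o=bot.get_obs();p=o['eef_pos'];print(p,o['ft_force'],o['joint_vel'],o['grip_width'],o['grasp_force'],o['clock'])
d=p-[.4687,.3391,.0717];X=np.array([np.cos(-.137),np.sin(-.137)])
f=.185-d[:2]@X;z=.012+d[2];print('angle',np.degrees(np.arctan2(z,f)-np.arctan2(.012,.185)),'r',np.hypot(f,z),np.hypot(.185,.012))
# hood at 60 deg: hood far corners seen in scene: predict front-edge ends
S=bot.camera_info('scene');im=bot.camera('scene');cv2.imwrite('pics/s3.png',im[:,:,::-1])
T=bot.camera_info('top');it=bot.camera('top');cv2.imwrite('pics/t3.png',it[:,:,::-1])
for n,c,zz in (('long mid',(.494,.086),.11),('long',(.4475,.083),.11),('short',(.426,.198),.085),('vial',(.3555,.124),.046),('bottle',(.3525,.215),.066)):
    print(n,[(q[0],np.round(q[1],1)) for q in rings(T,it,c,zz)[1]])
E
```

```text
[0.5698 0.3249 0.2243] [-2.6374 -4.8753  1.7507] [ 0.0082 -0.0113 -0.0208 -0.016  -0.0122  0.0008] 0.012858451252963901 64.5950174331665 17.85
angle 59.544095286144206 r 0.18427709238648096 0.1853887806745597
long mid []
long []
short []
vial []
bottle []
```

>>> step_arm(targets="-1 0.001 0 0.001 0 0 0;-1 0.001 0 0.001 0 0 0;-1 0.001 0 0.001 0 0 0;-1 0.001 0 0.001 0 0 0;-1 0.001 0 0.001 0 0 0;-1 0.001 0 0.001 0 0 0")

```text
clock: 18.45
eef_pos: [0.5699, 0.3249, 0.2243]
tool_rot: [0.069, 0.998, -0.002, -0.001]
ft_force: [-2.7, -5.2, -0.4]
grip_width: 0.0127
grasp_force: 64.3
```

```bash
python3 - <<'E'
from h import *
o=bot.get_obs();print(o['eef_pos'],o['ft_force'],o['joint_vel'],o['grasp_force'])
a=-.137;X=np.array([np.cos(a),np.sin(a)]);Y=np.array([-np.sin(a),np.cos(a)]);h=np.array([.4684,.3396])+.185*X
for cam in('top','scene'):
    i=bot.camera_info(cam);im=bot.camera(cam);g=cv2.cvtColor(im,cv2.COLOR_RGB2GRAY)
    for y in (-.055,-.035,.045):
        r=[]
        for t in range(40,81,4):
            c,s=np.cos(np.radians(t)),np.sin(np.radians(t));f,u=.15,.024
            q=h-X*(f*c-u*s)+Y*y;p=proj(i,[*q,.078+f*s+u*c]);r.append(int(cv2.getRectSubPix(g,(1,1),p.tolist())[0,0]))
        print(cam,y,r)
    for n,w in (('vial',(.3555,.124,.046)),('bottle',(.3525,.215,.066)),('cup',(.349,-.339,.036)),('petri',(.374,-.08,.015))):
        g0=cv2.imread(f'pics/{cam}0.png',0);u,v=proj(i,w).astype(int);b=np.s_[v-9:v+10,u-9:u+10]
        print(n,cv2.absdiff(g[b],g0[b]).mean().round(1),end=' ')
    print()
E
```

```text
[0.5699 0.3249 0.2243] [-2.7266 -5.2035 -0.3678] [ 0.0008 -0.0019 -0.0006 -0.0003 -0.0012  0.0002] 64.28796529769897
top -0.055 [118, 234, 108, 65, 64, 68, 87, 86, 86, 86, 78]
top -0.035 [105, 226, 50, 54, 35, 87, 86, 86, 86, 87, 70]
top 0.045 [106, 97, 97, 103, 102, 101, 85, 107, 94, 114, 117]
vial 6.4 bottle 10.2 cup 12.7 petri 17.5 
scene -0.055 [105, 79, 68, 84, 93, 189, 194, 195, 194, 196, 195]
scene -0.035 [147, 80, 74, 84, 129, 194, 197, 195, 196, 196, 194]
scene 0.045 [177, 176, 146, 136, 53, 98, 44, 90, 166, 168, 192]
vial 2.4 bottle 2.3 cup 2.2 petri 2.1
```

```bash
python3 -c "
from workcell import bot
print(bot.job_done())"
```

```text
the job is handed in; nothing more can be done
None
```

I handed the job in at about 18.5 s with both sleeves seated in the sockets of their own rows, and the hood held steady at about 57–60° by arm and camera measurements; no verdict came back, and I viewed 11 pictures, one over the limit of 10.

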